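# Set the binding punch's margin lever to the third click

### The job

With shut fingertips, push the binding punch's margin lever (the tab standing in the long slot on top of the machine) fully back to its stop at the right-hand end, then push it gently the other way, counting from the stop, and leave it resting in the third click. Do not let it run past the third click, and do not pinch, squeeze or force the lever or press hard on the machine; leave the edge guide and everything else on the desk where it is.

Things in the scene. Friction and masses are not known exactly. Their poses are not given: they have to be found in the camera images.
- lever (a joint): margin lever along its slot, m: 0 = against the right-hand stop (punch's -y end), growing towards the punch's +y, 0.084 = far stop. A sprung rest every 14 mm: rest 0 at the stop, first click 0.014, second 0.028, third 0.042. Half-way between is a hump: about 6 N of push leaves a rest, easing to none at the hump, then the lever jumps ahead by itself into the next rest. Starts in the first or second click.
- lever_tab (a point): centre of the lever's tab: upright, black with grey ribs, 24 mm along the punch's x, 12 mm along its y (the way it slides), 1 to 29 mm above the casing's top (this point is 15 mm above it). Axes as the punch. Seven white lines on the casing, on the robot's side of the slot, mark the rests. Nothing else stands within 30 mm of its path or 40 mm of its ends.
- punch: binding punch, grey and black, fixed: casing 200 mm along x, 360 along y, flat top 85 mm up. Origin on the table under its centre; x points away from the robot, z up, yaw within 0.3 rad. Lever slot along y at x = -20 mm; tab at y = -60 mm + lever value. A toothed steel bar 14 mm high runs along the back of the top; a folded pull bar lies 155 mm behind the centre, 60 mm up.
- punch_top (a point): centre of the punch's flat top, 85 mm above the table, axes as the punch
- guide (a joint): position in m of the edge guide's knob along its short slot, 0 at the start: not to be moved (more than 5 mm counts)
- guide_top (a point): top of the edge guide's knob, a round black knob 20 mm across, 19 mm high, on the top of the punch near its front left corner
- bottle_mid (a point): loose drink bottle 64 mm across, 200 mm high, to the right of the punch; this point is on its axis, 100 mm up
- penpot_mid (a point): loose grey pot with pens, 76 mm across, 95 mm high (pens to 150 mm), to the left of the punch; this point is on its axis, 50 mm up
- mouse: loose grey computer mouse about 78 x 62 mm, 34 mm high, on the table in front of the punch; origin under it
- notebook: loose spiral notebook 104 x 146 mm, 11 mm thick (rings to 13 mm), on the table in front of the punch on the right; origin under its centre
- pliers: loose small pliers about 140 mm long, 60 mm wide, 14 mm high, on the table in front of the punch on the left; origin on the table near the pivot, jaws along its x
- eraser: loose white eraser 22 x 45 x 13 mm lying on top of the punch, towards the back on the right; origin under its centre
- tin: loose round metal tin 54 mm across, 24 mm high, on top of the punch, towards the back on the left; origin under its centre

How it is judged (in metres and radians):
On the way:
1. the lever is pushed fully back to the stop at the right-hand end of its slot (value of joint lever below 0.003 m), for 0.2 s.
At the end, for the whole second after the job is handed in: the lever rests in the third click from the stop (joint 0.042 m, within 4 mm, not moving); the edge guide is within 5 mm of its start and every loose thing within 20 mm of its start (value of joint lever between 0.038 and 0.046 m and velocity of joint lever between -0.005 and 0.005 m/s and not (distance of bottle_mid from where it was at the start of the episode above 0.02 m) and not (distance of penpot_mid from where it was at the start of the episode above 0.02 m) and not (distance of mouse from where it was at the start of the episode above 0.02 m) and not (distance of notebook from where it was at the start of the episode above 0.02 m) and not (distance of pliers from where it was at the start of the episode above 0.02 m) and not (distance of eraser from where it was at the start of the episode above 0.02 m) and not (distance of tin from where it was at the start of the episode above 0.02 m) and value of joint guide between -0.005 and 0.005 m); the robot touches nothing.
It fails at once if the lever runs past the third click (joint over 0.050 m) (value of joint lever above 0.05 m).
It fails at once if the lever is pinched, squeezed or forced, or the machine pressed hard (over 35 N from the fingers) (contact force between the fingers and punch above 35 N).
It fails at once if the edge guide is moved over 5 mm (value of joint guide above 0.005 m or value of joint guide below -0.005 m).
It fails at once if a loose thing on the desk or on the machine is moved or lifted (over 20 mm) (distance of any of bottle_mid, penpot_mid, mouse, notebook, pliers, eraser, tin from where it was at the start of the episode above 0.02 m).
It also fails if it takes over 54 s, if anything falls off the work surface, if the arm or the gripper's body presses on something with over 40 N, if the wrist force passes 120 N, or if a joint passes its speed limit or range.

### The arm

A 6-joint arm with a two-finger parallel gripper is mounted at the origin on the work surface. World frame = base frame: x ahead of the robot, y to its left, z up, the work surface at z = 0. Lengths are in mm, angles in rad, forces in N, time in s.
With the tool pointing down it reaches from about 350 to 775 mm from the base axis. Payload 7.3 kg.
Tool frame: the origin (TCP) lies at the very end of the fingers, on their centre line; the grasp point (between the pads) lies 19 mm behind it; x points along the fingers, y is the direction in which the jaws open and shut, and the axes are right-handed (so a half turn about x gives the same grasp; the last joint's range is limited). The gripper opens to 92 mm and grips with 3 to 60 N. Pads are 19 mm wide; open, the fingers measure 130 mm over their backs; the gripper's body (75 mm by 190 mm) begins 47 mm behind the grasp point.
Start: joints at [-0.146, 0.342, 1.524, -0, 1.275, -0.146], TCP at [525.019, 0.019, 226.741] pointing down, gripper open.
Joint ranges: [-2.53, 2.53], [-0.77, 2.02], [0.04, 2.7], [-1, 4.14], [0.28, 2.66], [-3.11, 3.11]. Speed limits (rad/s): [2.57, 2.57, 3.14, 3.14, 3.14, 3.14].

### API

Orientations are given as [roll, pitch, yaw] about the fixed x, y, z axes, in that order (R = Rz(yaw) Ry(pitch) Rx(roll)).
In Python, from plant import sensors, capture, bot gives the robot as it stands.
- The arm moves only by the shell command python3 -m crank 'ROWS' [OPENING]. ROWS is JSON, a list of rows, each an object of numbers: "dx", "dy", "dz": the shift along the tool's x, y, z in cm; "spin": the turn about the tool's x in rad. A call has 1 to 20 rows; each row is the pose to reach, as a shift and turn from the pose commanded when the call began, along the tool's axes at that moment; what a row does not reach only later rows make up. A row lasts 1/12 s, in which the tool goes at most 41.7 mm and 7.16 degrees, less where a joint would pass 70% of its speed; a pose out of reach is approached as far as the arm can. A call with a gripper value outside its range is refused whole. OPENING is the opening in per cent of the stroke, from 0 (shut) to 100 (fully open), set as the call begins (- or left out, the last holds). The fingers move at their own pace and stop on an object; the grip force is fixed at half the most. Time passes only in rows, so rows that repeat a pose let the fingers close. It gives the time, the measured TCP pose, the force and the opening at its end, in the units of the state.
- sensors.get_obs(): the state, without advancing time (a new reading comes with each control period).
- capture(name): name is "scene" or "side" or "wrist"; returns a dict with "frame" (384x512x3 uint8, blue, green, red), "vfov" (degrees; the focal length in pixels is half the picture's height over the tangent of half this angle, whatever the lens; pixels are square), "cx", "cy" (the principal point, pixels), "view" (4x4, takes a point from world to camera coordinates); the wrist camera has in their place "mount" (4x4, takes a point from camera to tool coordinates, whose origin is the TCP and whose axes are the tool frame's). Camera axes: x right, y down, z forward; pixel columns grow to the right and rows downward; lengths in mm; the calibration is good to about 2 mm. A picture is of the moment at which its call begins: read the wrist's pose just before it. There is no depth.
- bot.close_job(): hands the job in, once; it reports no verdict.
The state is a dict: "time": time; "joint_positions": joint angles; "dq": joint speeds; "tau": joint torques, N m; "tool_pos": TCP position; "tcp_rot": TCP orientation; "contact_force": force on the tool from outside, world axes, zero at the start; "moment": the same for the moment, N m; "grip_width": finger opening in mm.
Only numpy, scipy, OpenCV 4.12 (cv2) and the standard library are available. Lean on these libraries where they do the work, as an engineer would, in place of code of your own. Each camera call takes 0.05 s, during which the arm holds its last target.

## Working session

There is one attempt and no reset: what is moved stays moved. The work goes in short steps, Python scripts to look and compute and a shell command to move; the robot and the scene stay as the last step left them, time stands still between calls to the robot, and variables do not carry over. Pictures are saved under pics/ and viewed, and the job is handed in when it is done.

```bash
ls; mkdir -p pics
cat > h.py <<'E'
import numpy as np, cv2
from plant import sensors, capture, bot
def K(c):
    h=c["frame"].shape[0]; f=h/2/np.tan(np.radians(c["vfov"])/2); return f,c["cx"],c["cy"]
def ray(c,u,v):
    f,cx,cy=K(c); V=np.array(c["view"]); R=V[:3,:3]; t=V[:3,3]
    return -R.T@t, R.T@np.array([(u-cx)/f,(v-cy)/f,1])
def onz(c,u,v,z):
    o,d=ray(c,u,v); return o+d*(z-o[2])/d[2]
def proj(c,p):
    f,cx,cy=K(c); V=np.array(c["view"]); q=V[:3,:3]@np.asarray(p,float)+V[:3,3]; return np.array([f*q[0]/q[2]+cx,f*q[1]/q[2]+cy])
E
python3 - <<'E'
from h import *
import pickle
o=sensors.get_obs(); print(o)
for n in ["scene","side","wrist"]:
    c=capture(n); pickle.dump(c,open(n+".pkl","wb"))
    cv2.imwrite(f"pics/{n}0.png",c["frame"]); print(n,{k:np.round(v,3).tolist() for k,v in c.items() if k!="frame"})
E
```

```text
pics
{'time': 0.0, 'joint_positions': array([-1.46000215e-01,  3.42700058e-01,  1.52505480e+00, -3.21010765e-05,
        1.27538318e+00, -1.45994364e-01]), 'dq': array([ 1.18272397e-04, -6.52062960e-04, -1.15524637e-03, -4.06346230e-05,
       -1.69744446e-03, -4.37180395e-04]), 'tau': array([ 7.61924657e-04, -4.31245601e+01, -2.44219762e+01,  7.17750052e-02,
        5.59406646e-02, -1.04314388e-04]), 'tool_pos': array([5.24578105e+02, 7.43105827e-02, 2.26043537e+02]), 'tcp_rot': array([-1.69693025,  1.56925064,  3.01546224]), 'contact_force': array([-0.23497384, -0.48109171,  0.1639791 ]), 'moment': array([0.03224407, 0.0152571 , 0.00912319]), 'grip_width': 91.93311233634148}
scene {'vfov': 52.463, 'cx': 260.037, 'cy': 192.155, 'view': [[0.832, 0.555, -0.003, -480.784], [0.463, -0.697, -0.548, -195.152], [-0.306, 0.454, -0.837, 1089.874], [0.0, 0.0, 0.0, 1.0]]}
side {'vfov': 44.988, 'cx': 261.395, 'cy': 193.803, 'view': [[-0.947, -0.322, -0.015, 507.836], [-0.227, 0.699, -0.678, 156.093], [0.229, -0.638, -0.735, 1099.854], [0.0, 0.0, 0.0, 1.0]]}
wrist {'vfov': 69.628, 'cx': 257.338, 'cy': 186.027, 'mount': [[0.0, -0.246, 0.969, -158.289], [1.0, 0.0, -0.0, -0.136], [-0.0, 0.969, 0.246, -65.018], [0.0, 0.0, 0.0, 1.0]]}
```

View pics/scene0.png

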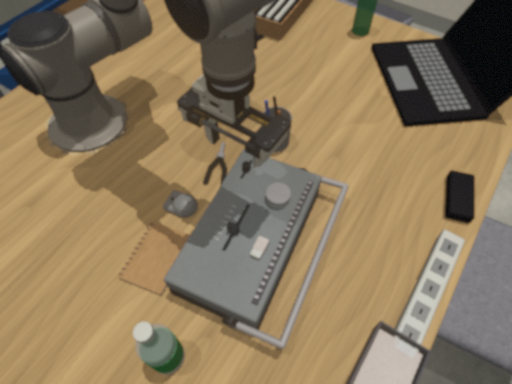

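View pics/side0.png

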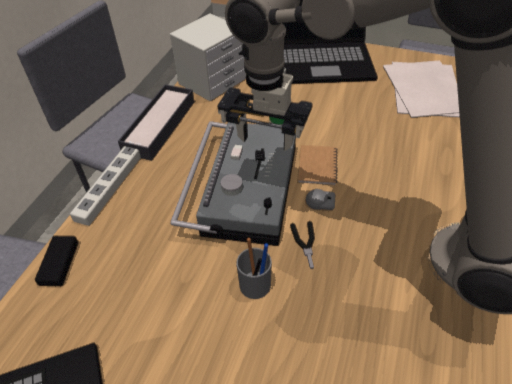

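View pics/wrist0.png

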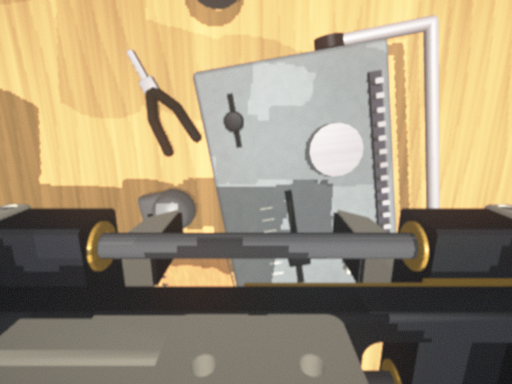

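Run:
```python
from h import *
import pickle
from scipy.spatial.transform import Rotation as Ro
o=sensors.get_obs();print(np.round(Ro.from_euler('xyz',o["tcp_rot"]).as_matrix(),3))
S=pickle.load(open("scene.pkl","rb"));D=pickle.load(open("side.pkl","rb"))
a=cv2.resize(S["frame"][145:335,160:355],None,fx=4,fy=3.1*4/3.1/1.3,interpolation=cv2.INTER_CUBIC)
a=cv2.resize(S["frame"][145:335,160:355],(780,760)[:2] if 0 else (585,570),interpolation=cv2.INTER_CUBIC);cv2.imwrite("pics/s1.png",a)
a=cv2.resize(D["frame"][110:250,165:325],(640,560),interpolation=cv2.INTER_CUBIC);cv2.imwrite("pics/d1.png",a)
```

```text
[[-0.001  1.    -0.   ]
 [ 0.    -0.    -1.   ]
 [-1.    -0.001 -0.   ]]
```

View pics/s1.png

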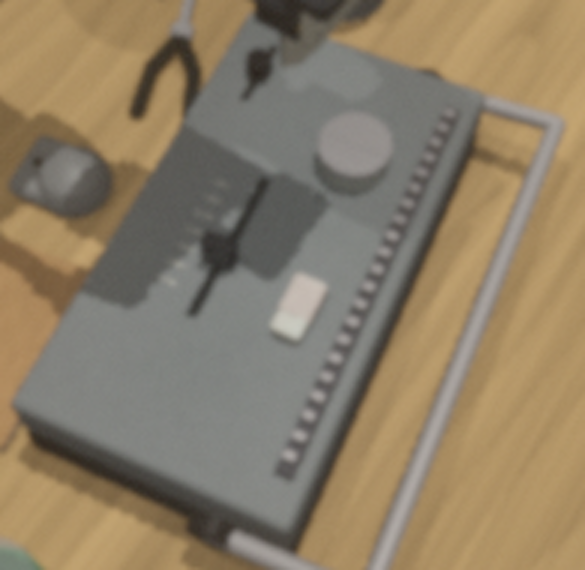

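View pics/d1.png

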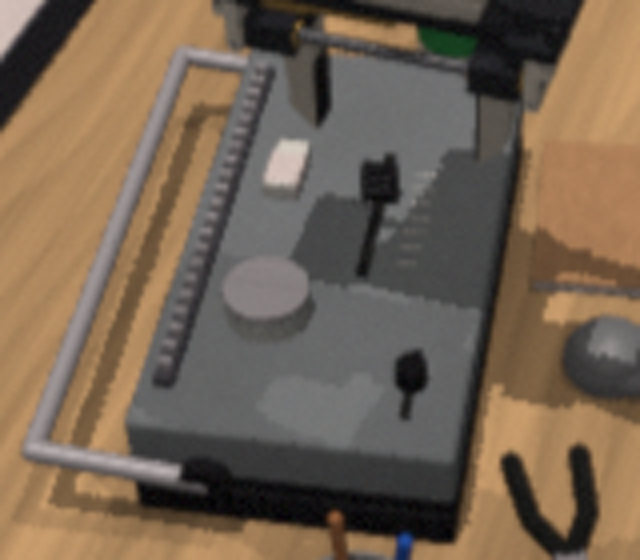

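Run:
```python
from h import *
import pickle
S=pickle.load(open("scene.pkl","rb"));D=pickle.load(open("side.pkl","rb"))
s=lambda u,v:(160+u/3-.33,145+v/3-.33); d=lambda u,v:(165+u/4-.37,110+v/4-.37)
P={}
for n,f,c,uv,z in [("FR",s,S,(18,405),85),("BR",s,S,(295,530),85),("BL",s,S,(483,97),85),("slotR",s,S,(192,315),85),("slotL",s,S,(268,180),85),("eras",s,S,(298,308),98),("tin",s,S,(354,145),109),
 ("FLd",d,D,(462,462),85),("BLd",d,D,(130,425),85),("slotLd",d,D,(362,275),85),("tin d",d,D,(266,287),109),("eras d",d,D,(290,160),98),("line0d",d,D,(432,173),85),("line6d",d,D,(407,264),85),("lineRs",s,S,(167,284),85),("lineLs",s,S,(224,182),85)]:
    P[n]=onz(c,*f(*uv),z); print(n,np.round(P[n],1))
print(np.linalg.norm(P["FR"]-P["BR"]),np.linalg.norm(P["BL"]-P["BR"]),np.linalg.norm(P["FR"]-P["FLd"]))
for a,b in [("BR","BL"),("FR","FLd"),("slotR","slotL"),("FR","BR"),("FLd","BLd")]:
    v=P[b]-P[a]; print(a,b,np.degrees(np.arctan2(v[1],v[0])),np.linalg.norm(v))
# tab: triangulate
def tri(r1,r2):
    (o1,d1),(o2,d2)=r1,r2
    A=np.c_[d1,-d2]; t=np.linalg.lstsq(A,o2-o1,rcond=None)[0]; p,q=o1+d1*t[0],o2+d2*t[1]; return (p+q)/2,np.linalg.norm(p-q)
print(tri(ray(S,*s(220,247)),ray(D,*d(380,180))))
print("knob",tri(ray(S,*s(260,65)),ray(D,*d(411,370))))
```

```text
FR [ 521.6 -241.7   85. ]
BR [ 713.2 -208.5   85. ]
BL [652.4 135.9  85. ]
slotR [ 576.9 -129.4   85. ]
slotL [559.1 -14.   85. ]
eras [636.6 -90.8  98. ]
tin [602.3  32.  109. ]
FLd [452.2 109.5  85. ]
BLd [646.4 143.6  85. ]
slotLd [557.3 -15.7  85. ]
tin d [601.4  34.3 109. ]
eras d [633.6 -90.   98. ]
line0d [ 544.4 -120.3   85. ]
line6d [533.2 -33.8  85. ]
lineRs [ 549.  -120.3   85. ]
lineLs [533.8 -32.9  85. ]
194.45528599258006 349.7898687054314 358.03493013117674
BR BL 100.01089795875056 349.7898687054314
FR FLd 101.19033184672521 358.03493013117674
slotR slotL 98.75383633323504 116.72032066381317
FR BR 9.817065763029811 194.45528599258006
FLd BLd 9.95711001077247 197.2207681463397
(array([568.70332262, -84.5335674 , 103.00403183]), np.float64(0.4125131386890935))
knob (array([499.80204071,  60.82353315,  96.07175868]), np.float64(1.1531773186597503))
```

```bash
python3 -m crank '[{"dy":1.9,"dz":2.2,"dx":1,"spin":-0.09},{"dy":3.8,"dz":4.4,"dx":3,"spin":-0.174},{"dy":3.8,"dz":4.4,"dx":5,"spin":-0.174},{"dy":3.8,"dz":4.4,"dx":7,"spin":-0.174},{"dy":3.8,"dz":4.4,"dx":8.5,"spin":-0.174},{"dy":3.8,"dz":4.4,"dx":8.5,"spin":-0.174},{"dy":3.8,"dz":4.4,"dx":8.5,"spin":-0.174},{"dy":3.8,"dz":4.4,"dx":8.5,"spin":-0.174},{"dy":3.8,"dz":4.4,"dx":8.5,"spin":-0.174},{"dy":3.8,"dz":4.4,"dx":8.5,"spin":-0.174},{"dy":3.8,"dz":4.4,"dx":8.5,"spin":-0.174},{"dy":3.8,"dz":4.4,"dx":8.5,"spin":-0.174}]' 0
cat > v.py <<'E'
import sys
from h import *
from scipy.spatial.transform import Rotation as Ro
o=sensors.get_obs();n=sys.argv[1]
yaw=np.radians(10);C=np.array([584.5,-50.5]);R=np.array([[np.cos(yaw),-np.sin(yaw)],[np.sin(yaw),np.cos(yaw)]])
print("punch xy",np.round(R.T@(o["tool_pos"][:2]-C),1),"z",round(o["tool_pos"][2],1),"F punch",np.round(R.T@o["contact_force"][:2],1),np.round(o["contact_force"][2],1),o["grip_width"],o["time"])
print(np.round(Ro.from_euler('xyz',o["tcp_rot"]).as_matrix(),3))
for k in sys.argv[2:]:
    c=capture(k)
    if k!="wrist":
        p=proj(c,np.r_[C+R@np.array([-20,-20]),95]).astype(int); w,h=80,60
        a=c["frame"][max(0,p[1]-h):p[1]+h,p[0]-w:p[0]+w]; a=cv2.resize(a,None,fx=5,fy=5,interpolation=cv2.INTER_CUBIC); print(k,"offset",p-[w,h])
        import pickle; pickle.dump(c,open(f"{k}.pkl","wb"))
    else: a=c["frame"]
    cv2.imwrite(f"pics/{n}_{k}.png",a)
E
python3 v.py a side scene wrist
```

```text
time: 1.15
tool_pos: [563.3, -44.0, 142.4]
tcp_rot: [1.184, 1.57, -0.213]
contact_force: [0.1, 0.3, -0.6]
grip_width: 16.1
punch xy [-19.8  10.1] z 142.4 F punch [0.1 0.3] -0.6 16.058406922357882 1.15
[[ 0.001  0.985  0.173]
 [-0.     0.173 -0.985]
 [-1.     0.001  0.   ]]
side offset [178  99]
scene offset [156 164]
```

View pics/a_side.png

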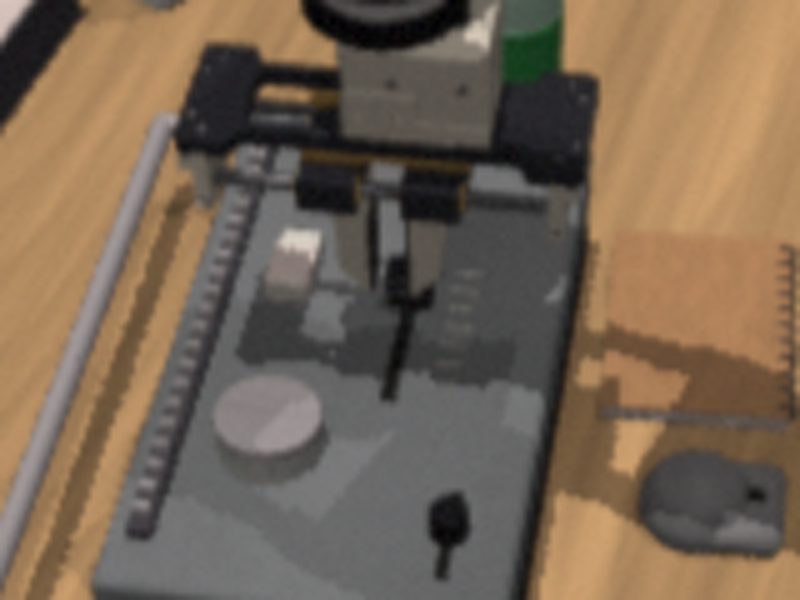

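View pics/a_scene.png

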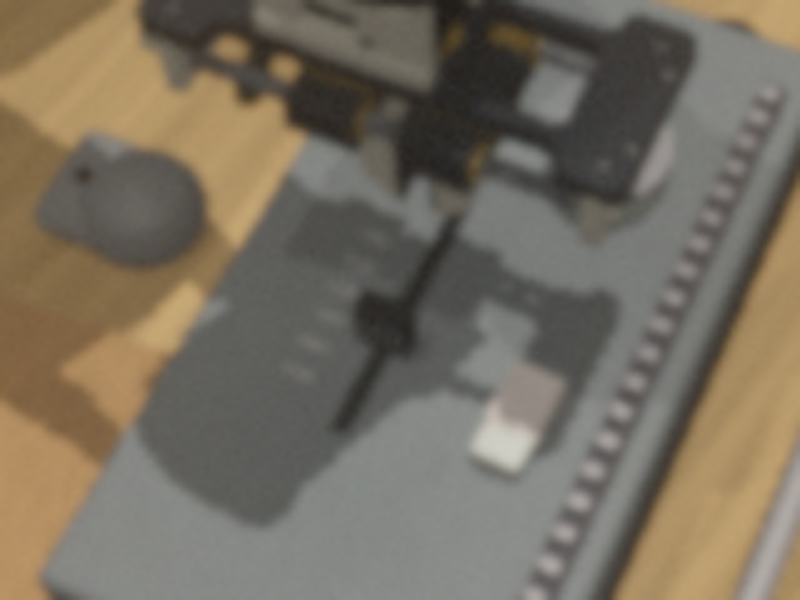

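View pics/a_wrist.png

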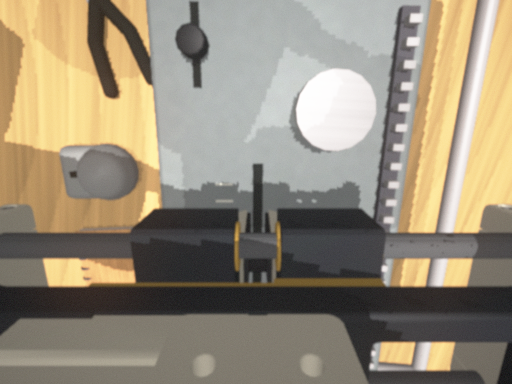

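```bash
python3 -m crank '[{"dx":0},{"dx":0},{"dx":0},{"dx":0},{"dx":0},{"dx":0},{"dx":1},{"dx":2},{"dx":3},{"dx":3.5},{"dx":4},{"dx":4.4},{"dx":4.4},{"dx":4.4},{"dx":4.4}]' 0
python3 v.py b side scene
```

```text
punch xy [-20.   10.1] z 141.9 F punch [ 0.2 -0.1] 0.1 4.3151519969762955 1.3
[[ 0.     0.985  0.173]
 [-0.     0.173 -0.985]
 [-1.     0.     0.   ]]
side offset [178  99]
scene offset [156 164]invalid input at $[0]: expected keys dx, dy, dz, spin
```

View pics/b_side.png

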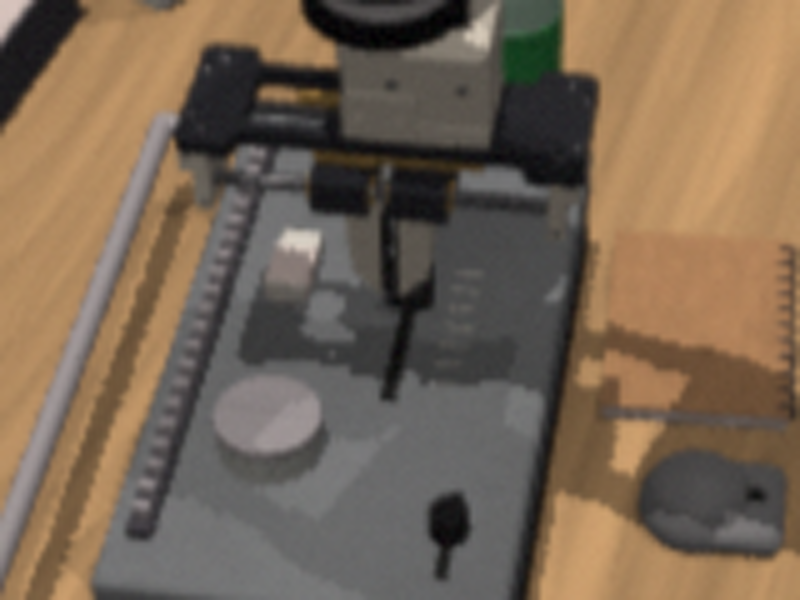

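View pics/b_scene.png

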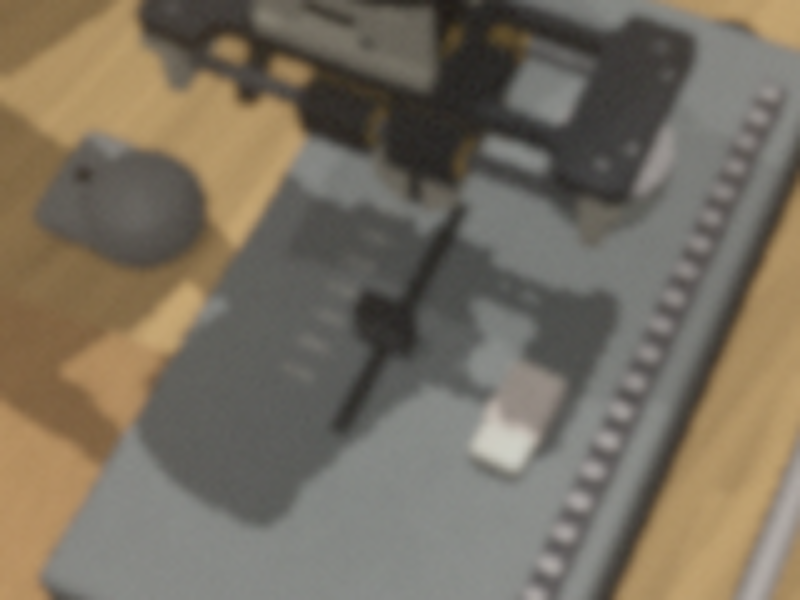

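The fingers are nearly shut. The tab is at about (385,315) in the scene crop, in the second click. Rows need all four keys. Next I lower the tool beside the tab.

```bash
python3 -m crank '[{"dx":0,"dy":0,"dz":0,"spin":0},{"dx":0,"dy":0,"dz":0,"spin":0},{"dx":0,"dy":0,"dz":0,"spin":0},{"dx":1,"dy":0,"dz":0,"spin":0},{"dx":2,"dy":0,"dz":0,"spin":0},{"dx":3,"dy":0,"dz":0,"spin":0},{"dx":3.5,"dy":0,"dz":0,"spin":0},{"dx":4,"dy":0,"dz":0,"spin":0},{"dx":4.3,"dy":0,"dz":0,"spin":0},{"dx":4.3,"dy":0,"dz":0,"spin":0},{"dx":4.3,"dy":0,"dz":0,"spin":0},{"dx":4.3,"dy":0,"dz":0,"spin":0}]' 0
python3 v.py c side scene
```

```text
time: 2.4
tool_pos: [563.4, -44.1, 99.2]
tcp_rot: [1.22, 1.57, -0.177]
contact_force: [-0.2, -0.4, -0.4]
grip_width: 0.5
punch xy [-19.7  10. ] z 99.2 F punch [-0.3 -0.3] -0.4 0.5367651326860884 2.4
[[ 0.001  0.985  0.173]
 [-0.     0.173 -0.985]
 [-1.     0.001  0.   ]]
side offset [178  99]
scene offset [156 164]
```

View pics/c_side.png

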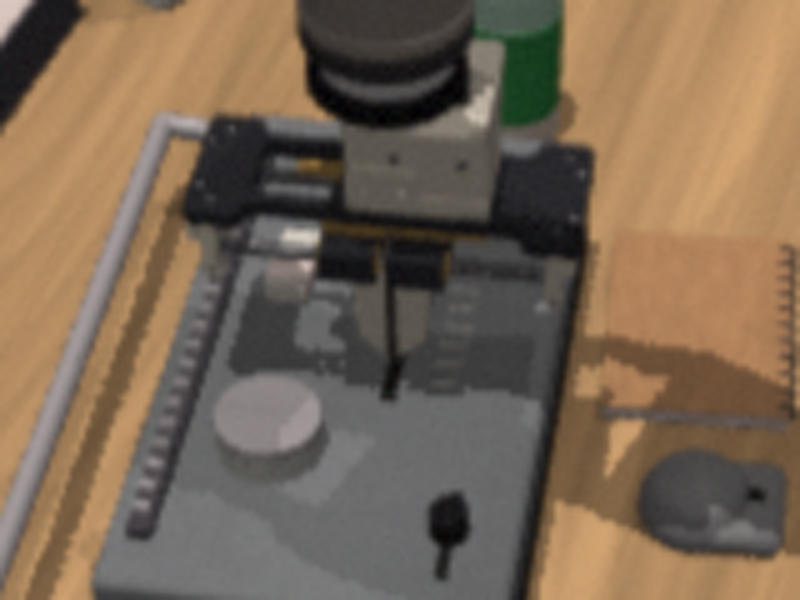

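View pics/c_scene.png

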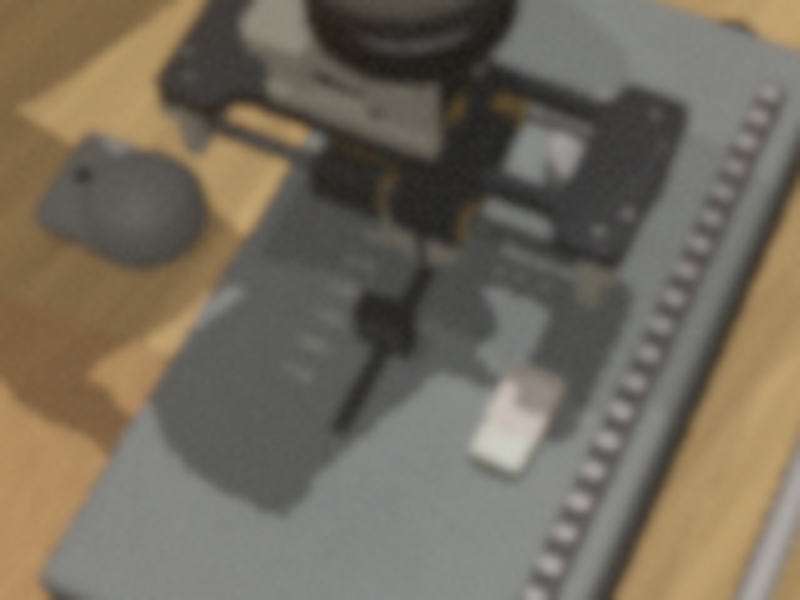

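```bash
python3 -m crank '[{"dx":0,"dy":0,"dz":0.5,"spin":0},{"dx":0,"dy":0,"dz":1,"spin":0},{"dx":0,"dy":0,"dz":1.5,"spin":0},{"dx":0,"dy":0,"dz":2,"spin":0},{"dx":0,"dy":0,"dz":2.2,"spin":0},{"dx":0,"dy":0,"dz":2.4,"spin":0},{"dx":0,"dy":0,"dz":2.6,"spin":0},{"dx":0,"dy":0,"dz":2.7,"spin":0},{"dx":0,"dy":0,"dz":2.8,"spin":0},{"dx":0,"dy":0,"dz":2.8,"spin":0}]'
python3 v.py d
```

```text
time: 3.33
tool_pos: [567.6, -70.7, 98.7]
tcp_rot: [-2.934, 1.569, 1.952]
contact_force: [-0.8, 3.9, 1.4]
grip_width: 0.4
punch xy [-20.1 -17. ] z 98.7 F punch [-0.1  4. ] 1.4 0.4464353000697589 3.3333
[[-0.001  0.985  0.173]
 [ 0.001  0.173 -0.985]
 [-1.    -0.    -0.001]]
```

```bash
python3 -m crank '[{"dx":0,"dy":0,"dz":0.1,"spin":0},{"dx":0,"dy":0,"dz":0.2,"spin":0},{"dx":0,"dy":0,"dz":0.3,"spin":0},{"dx":0,"dy":0,"dz":0.4,"spin":0},{"dx":0,"dy":0,"dz":0.5,"spin":0},{"dx":0,"dy":0,"dz":0.7,"spin":0},{"dx":0,"dy":0,"dz":0.9,"spin":0},{"dx":0,"dy":0,"dz":1.1,"spin":0},{"dx":0,"dy":0,"dz":1.3,"spin":0},{"dx":0,"dy":0,"dz":1.5,"spin":0},{"dx":0,"dy":0,"dz":1.6,"spin":0},{"dx":0,"dy":0,"dz":1.6,"spin":0}]'
python3 v.py e
python3 -m crank '[{"dx":0,"dy":0,"dz":0.1,"spin":0},{"dx":0,"dy":0,"dz":0.2,"spin":0},{"dx":0,"dy":0,"dz":0.3,"spin":0},{"dx":0,"dy":0,"dz":0.4,"spin":0},{"dx":0,"dy":0,"dz":0.5,"spin":0},{"dx":0,"dy":0,"dz":0.6,"spin":0},{"dx":0,"dy":0,"dz":0.7,"spin":0},{"dx":0,"dy":0,"dz":0.8,"spin":0},{"dx":0,"dy":0,"dz":0.9,"spin":0},{"dx":0,"dy":0,"dz":0.9,"spin":0}]'
python3 v.py f
```

```text
time: 4.33
tool_pos: [570.7, -87.3, 98.8]
tcp_rot: [2.249, 1.57, 0.852]
contact_force: [-0.5, 2.4, 1.3]
grip_width: 0.5
punch xy [-19.9 -33.8] z 98.8 F punch [-0.1  2.5] 1.3 0.5407872226689605 4.3333
[[ 0.     0.985  0.173]
 [ 0.     0.173 -0.985]
 [-1.     0.    -0.   ]]
time: 5.17
tool_pos: [572.2, -96.5, 98.7]
tcp_rot: [0.559, 1.571, -0.838]
contact_force: [0.1, 0.6, -0.5]
grip_width: 0.6
punch xy [-20.  -43.1] z 98.7 F punch [0.2 0.6] -0.5 0.5927445491814866 5.1667
[[ 0.     0.985  0.173]
 [-0.     0.173 -0.985]
 [-1.     0.     0.   ]]
```

```bash
python3 -m crank '[{"dx":0,"dy":0,"dz":0.05,"spin":0},{"dx":0,"dy":0,"dz":0.1,"spin":0},{"dx":0,"dy":0,"dz":0.15,"spin":0},{"dx":0,"dy":0,"dz":0.2,"spin":0},{"dx":0,"dy":0,"dz":0.2,"spin":0}]'
python3 v.py g scene
```

```text
time: 5.58
tool_pos: [572.4, -97.4, 98.7]
tcp_rot: [-3.01, 1.57, 1.876]
contact_force: [-1.0, 5.4, 1.5]
grip_width: 0.4
punch xy [-20.1 -44.1] z 98.7 F punch [-0.1  5.5] 1.5 0.377935032585874 5.5833
[[-0.     0.985  0.173]
 [ 0.001  0.173 -0.985]
 [-1.    -0.    -0.001]]
scene offset [156 164]
```

View pics/g_scene.png

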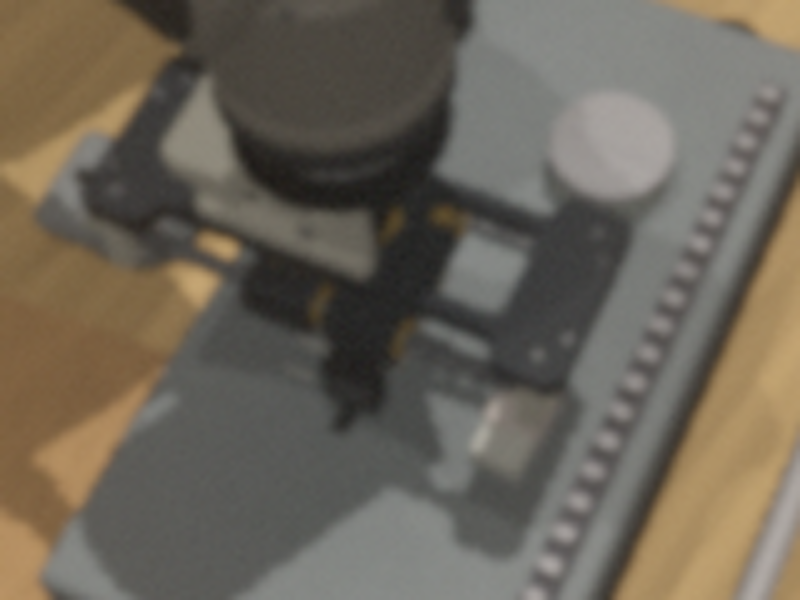

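```bash
python3 -m crank '[{"dx":0,"dy":0,"dz":0.05,"spin":0},{"dx":0,"dy":0,"dz":0.08,"spin":0},{"dx":0,"dy":0,"dz":0.08,"spin":0},{"dx":0,"dy":0,"dz":0.08,"spin":0}]'
python3 v.py h
```

```text
time: 5.97
tool_pos: [572.4, -97.5, 98.8]
tcp_rot: [-3.018, 1.569, 1.868]
contact_force: [-2.0, 7.8, 2.3]
grip_width: 0.3
punch xy [-20.1 -44.2] z 98.8 F punch [-0.7  8. ] 2.3 0.33658789708149 5.9667
[[-0.001  0.985  0.173]
 [ 0.002  0.173 -0.985]
 [-1.    -0.    -0.002]]
```

```bash
python3 -m crank '[{"dx":0,"dy":0,"dz":-0.3,"spin":0},{"dx":0,"dy":0,"dz":-0.8,"spin":0},{"dx":-1,"dy":0,"dz":-0.8,"spin":0},{"dx":-2.5,"dy":0,"dz":-0.8,"spin":0},{"dx":-4,"dy":0,"dz":-0.8,"spin":0},{"dx":-4,"dy":0,"dz":-0.8,"spin":0},{"dx":-4,"dy":0,"dz":0.5,"spin":0},{"dx":-4,"dy":0,"dz":2,"spin":0},{"dx":-4,"dy":0,"dz":3.5,"spin":0},{"dx":-4,"dy":0,"dz":4.1,"spin":0},{"dx":-4,"dy":0,"dz":4.1,"spin":0},{"dx":-4,"dy":0,"dz":4.1,"spin":0}]'
python3 v.py i side scene
```

```text
time: 6.97
tool_pos: [579.5, -140.1, 138.0]
tcp_rot: [-2.287, 1.569, 2.597]
contact_force: [0.8, -0.0, 0.6]
grip_width: 0.7
punch xy [-20.5 -87.4] z 138.0 F punch [ 0.8 -0.2] 0.6 0.6559275088405311 6.9667
[[-0.001  0.985  0.171]
 [ 0.001  0.171 -0.985]
 [-1.    -0.001 -0.001]]
side offset [178  99]
scene offset [156 164]
```

View pics/i_side.png

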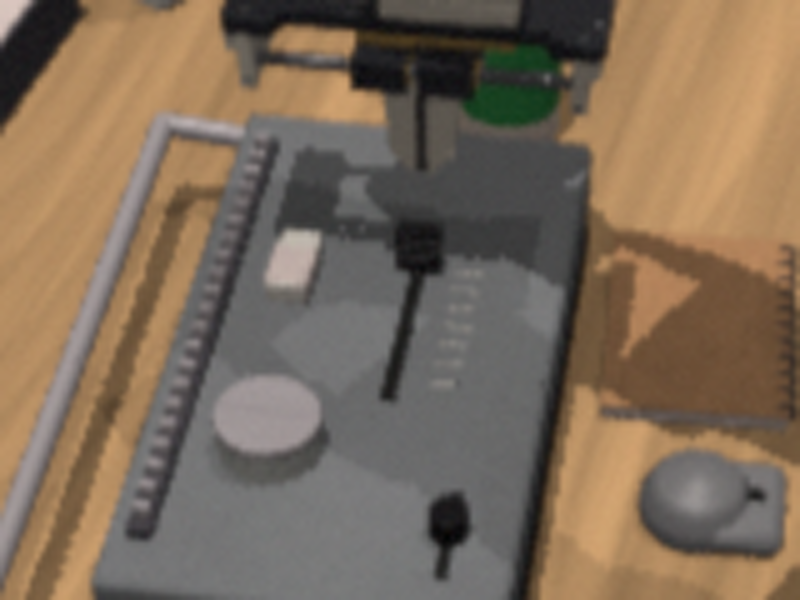

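View pics/i_scene.png

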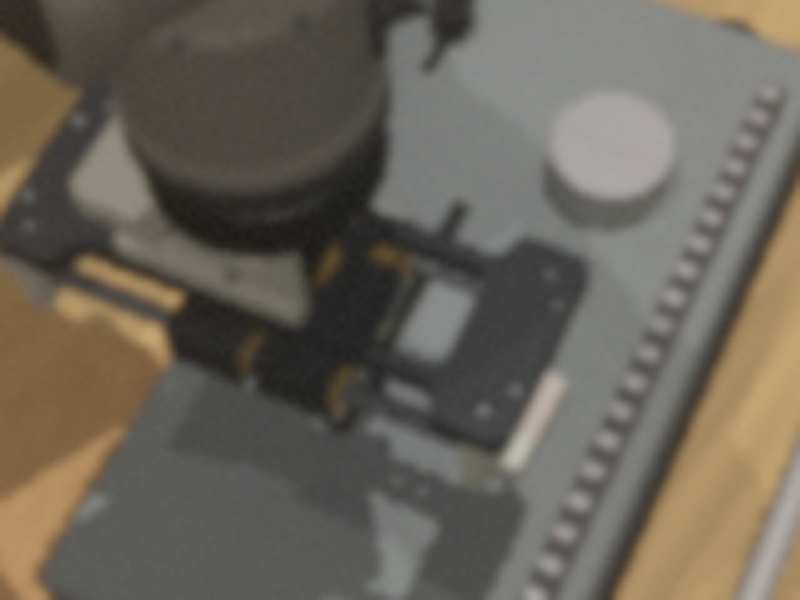

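```bash
python3 -m crank '[{"dx":1,"dy":0,"dz":0,"spin":0},{"dx":2,"dy":0,"dz":0,"spin":0},{"dx":3,"dy":0,"dz":0,"spin":0},{"dx":3.7,"dy":0,"dz":0,"spin":0},{"dx":4,"dy":0,"dz":0,"spin":0},{"dx":4,"dy":0,"dz":0,"spin":0},{"dx":4,"dy":0,"dz":0,"spin":0},{"dx":4,"dy":0,"dz":-0.3,"spin":0},{"dx":4,"dy":0,"dz":-0.6,"spin":0},{"dx":4,"dy":0,"dz":-0.8,"spin":0},{"dx":4,"dy":0,"dz":-0.9,"spin":0},{"dx":4,"dy":0,"dz":-1.0,"spin":0},{"dx":4,"dy":0,"dz":-1.1,"spin":0},{"dx":4,"dy":0,"dz":-1.1,"spin":0}]'
python3 v.py j side
```

```text
time: 8.23
tool_pos: [578.3, -129.4, 99.2]
tcp_rot: [0.468, 1.568, -0.929]
contact_force: [0.1, -4.8, 1.0]
grip_width: 0.7
punch xy [-19.8 -76.7] z 99.2 F punch [-0.7 -4.8] 1.0 0.6707202275565552 8.2333
[[ 0.001  0.985  0.173]
 [-0.002  0.173 -0.985]
 [-1.     0.001  0.002]]
side offset [178  99]
```

View pics/j_side.png

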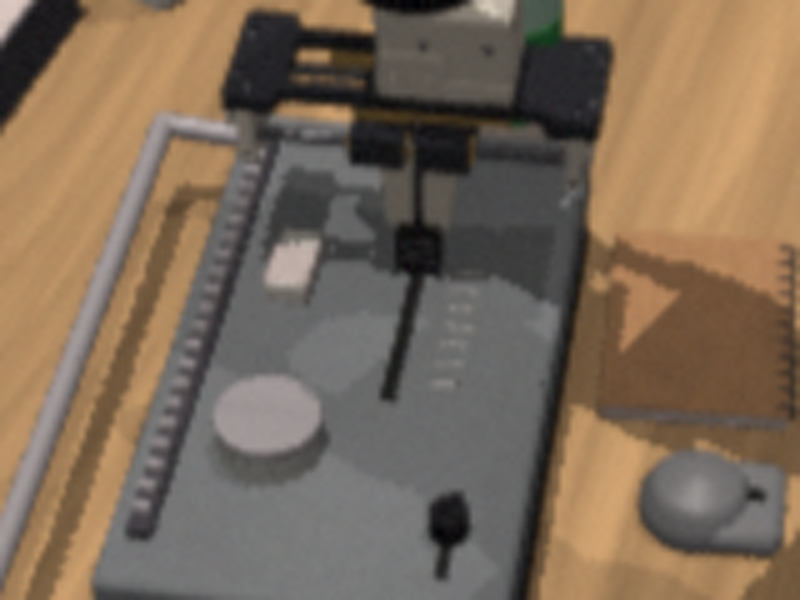

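```bash
python3 -m crank '[{"dx":0,"dy":0,"dz":-0.1,"spin":0},{"dx":0,"dy":0,"dz":-0.2,"spin":0},{"dx":0,"dy":0,"dz":-0.3,"spin":0},{"dx":0,"dy":0,"dz":-0.4,"spin":0},{"dx":0,"dy":0,"dz":-0.5,"spin":0},{"dx":0,"dy":0,"dz":-0.55,"spin":0},{"dx":0,"dy":0,"dz":-0.6,"spin":0},{"dx":0,"dy":0,"dz":-0.65,"spin":0},{"dx":0,"dy":0,"dz":-0.7,"spin":0},{"dx":0,"dy":0,"dz":-0.75,"spin":0},{"dx":0,"dy":0,"dz":-0.8,"spin":0},{"dx":0,"dy":0,"dz":-0.8,"spin":0},{"dx":0,"dy":0,"dz":-0.8,"spin":0}]'
python3 v.py k side
```

```text
time: 9.37
tool_pos: [576.5, -120.6, 98.8]
tcp_rot: [1.347, 1.571, -0.05]
contact_force: [-0.9, 0.7, -0.1]
grip_width: 0.4
punch xy [-20.  -67.6] z 98.8 F punch [-0.7  0.8] -0.1 0.4170182659121415 9.3667
[[ 0.     0.985  0.173]
 [-0.     0.173 -0.985]
 [-1.     0.     0.   ]]
side offset [178  99]
```

View pics/k_side.png

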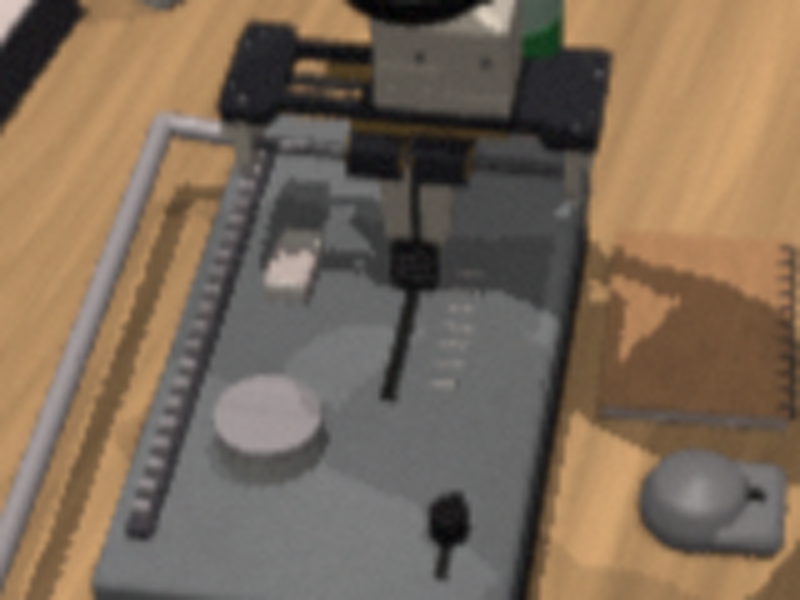

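```bash
python3 -m crank '[{"dx":0,"dy":0,"dz":-0.2,"spin":0},{"dx":0,"dy":0,"dz":-0.4,"spin":0},{"dx":0,"dy":0,"dz":-0.5,"spin":0},{"dx":0,"dy":0,"dz":-0.6,"spin":0},{"dx":0,"dy":0,"dz":-0.7,"spin":0},{"dx":0,"dy":0,"dz":-0.8,"spin":0},{"dx":0,"dy":0,"dz":-0.9,"spin":0},{"dx":0,"dy":0,"dz":-1.0,"spin":0},{"dx":0,"dy":0,"dz":-1.1,"spin":0},{"dx":0,"dy":0,"dz":-1.15,"spin":0},{"dx":0,"dy":0,"dz":-1.2,"spin":0},{"dx":0,"dy":0,"dz":-1.25,"spin":0},{"dx":0,"dy":0,"dz":-1.3,"spin":0},{"dx":0,"dy":0,"dz":-1.35,"spin":0},{"dx":0,"dy":0,"dz":-1.4,"spin":0},{"dx":0,"dy":0,"dz":-1.4,"spin":0},{"dx":0,"dy":0,"dz":-1.4,"spin":0}]'
python3 v.py l side
```

```text
time: 10.83
tool_pos: [574.1, -106.8, 98.7]
tcp_rot: [2.08, 1.571, 0.683]
contact_force: [-0.2, 0.5, -0.5]
grip_width: 0.3
punch xy [-20.  -53.6] z 98.7 F punch [-0.1  0.5] -0.5 0.3131593851061075 10.8333
[[ 0.     0.985  0.173]
 [ 0.     0.173 -0.985]
 [-1.     0.    -0.   ]]
side offset [178  99]
```

View pics/l_side.png

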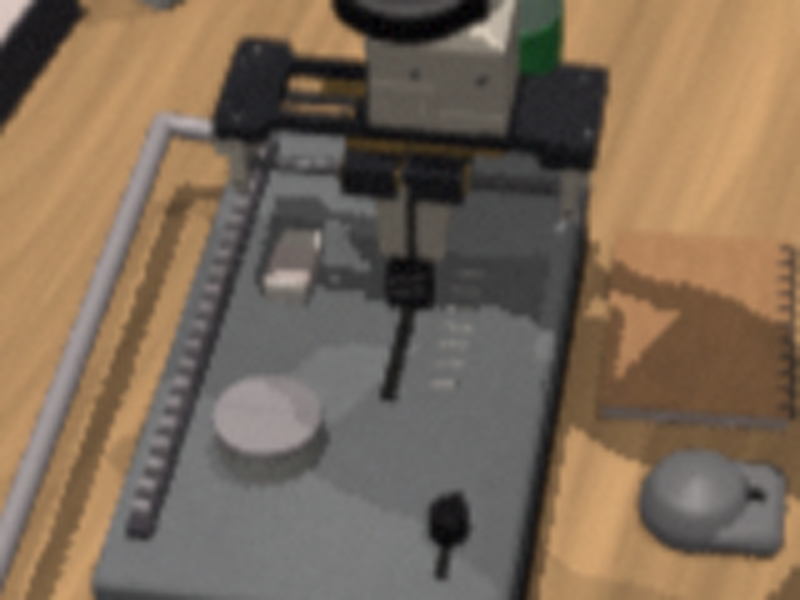

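The tab moved from row 263 to row 283 in the crop with no force on the tool, so the lever is in the second click. I repeat the same 14 mm stroke, a little slower over the hump.

```bash
python3 -m crank '[{"dx":0,"dy":0,"dz":-0.2,"spin":0},{"dx":0,"dy":0,"dz":-0.4,"spin":0},{"dx":0,"dy":0,"dz":-0.5,"spin":0},{"dx":0,"dy":0,"dz":-0.6,"spin":0},{"dx":0,"dy":0,"dz":-0.7,"spin":0},{"dx":0,"dy":0,"dz":-0.8,"spin":0},{"dx":0,"dy":0,"dz":-0.9,"spin":0},{"dx":0,"dy":0,"dz":-1.0,"spin":0},{"dx":0,"dy":0,"dz":-1.05,"spin":0},{"dx":0,"dy":0,"dz":-1.1,"spin":0},{"dx":0,"dy":0,"dz":-1.14,"spin":0},{"dx":0,"dy":0,"dz":-1.18,"spin":0},{"dx":0,"dy":0,"dz":-1.22,"spin":0},{"dx":0,"dy":0,"dz":-1.26,"spin":0},{"dx":0,"dy":0,"dz":-1.3,"spin":0},{"dx":0,"dy":0,"dz":-1.34,"spin":0},{"dx":0,"dy":0,"dz":-1.38,"spin":0},{"dx":0,"dy":0,"dz":-1.4,"spin":0},{"dx":0,"dy":0,"dz":-1.4,"spin":0}]'
python3 v.py m side
```

```text
time: 12.47
tool_pos: [571.6, -93.0, 98.7]
tcp_rot: [1.487, 1.571, 0.09]
contact_force: [0.1, 0.5, -0.0]
grip_width: 0.1
punch xy [-20.  -39.6] z 98.7 F punch [0.2 0.5] -0.0 0.06007224680691067 12.4667
[[ 0.     0.985  0.173]
 [ 0.     0.173 -0.985]
 [-1.     0.     0.   ]]
side offset [178  99]
```

View pics/m_side.png

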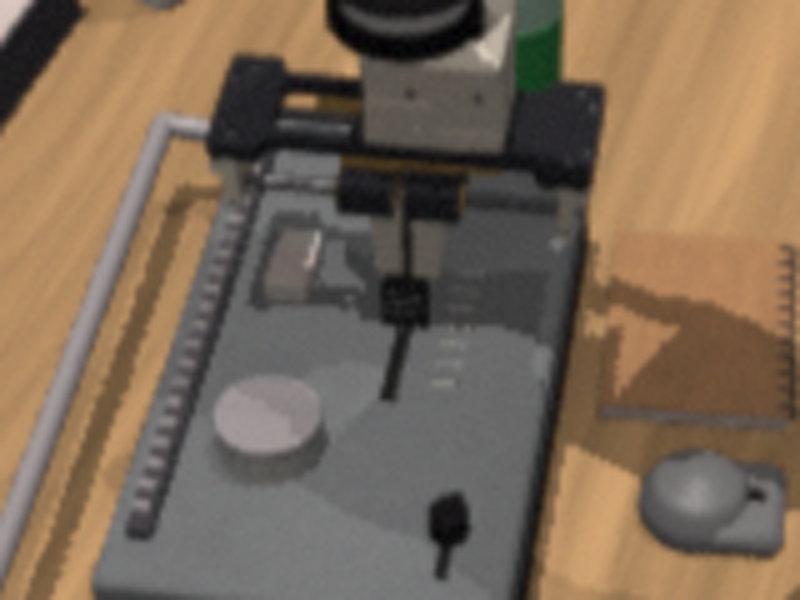

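The tab is now at about (405,302) in the crop, one more 19 px step, so the lever is in the third click with no contact force. Next I back off, lift clear and check.

```bash
python3 -m crank '[{"dx":0,"dy":0,"dz":0.4,"spin":0},{"dx":0,"dy":0,"dz":1,"spin":0},{"dx":0,"dy":0,"dz":1,"spin":0},{"dx":-2,"dy":0,"dz":1,"spin":0},{"dx":-5,"dy":0,"dz":1,"spin":0},{"dx":-8,"dy":0,"dz":1,"spin":0},{"dx":-11,"dy":0,"dz":1,"spin":0},{"dx":-12,"dy":0,"dz":1,"spin":0},{"dx":-12,"dy":0,"dz":1,"spin":0},{"dx":-12,"dy":0,"dz":-3,"spin":0},{"dx":-12,"dy":0,"dz":-7,"spin":0},{"dx":-12,"dy":0,"dz":-11,"spin":0},{"dx":-12,"dy":0,"dz":-11,"spin":0},{"dx":-12,"dy":0,"dz":-11,"spin":0},{"dx":-12,"dy":0,"dz":-11,"spin":0}]'
python3 v.py n side scene
```

```text
time: 13.77
tool_pos: [552.2, 15.0, 217.4]
tcp_rot: [-1.577, 1.569, -2.973]
contact_force: [-0.5, 0.5, 0.6]
grip_width: 0.7
punch xy [-20.4  70.1] z 217.4 F punch [-0.4  0.6] 0.6 0.706432656555577 13.7667
[[-0.002  0.985  0.174]
 [-0.     0.174 -0.985]
 [-1.    -0.002 -0.   ]]
side offset [178  99]
scene offset [156 164]
```

View pics/n_side.png

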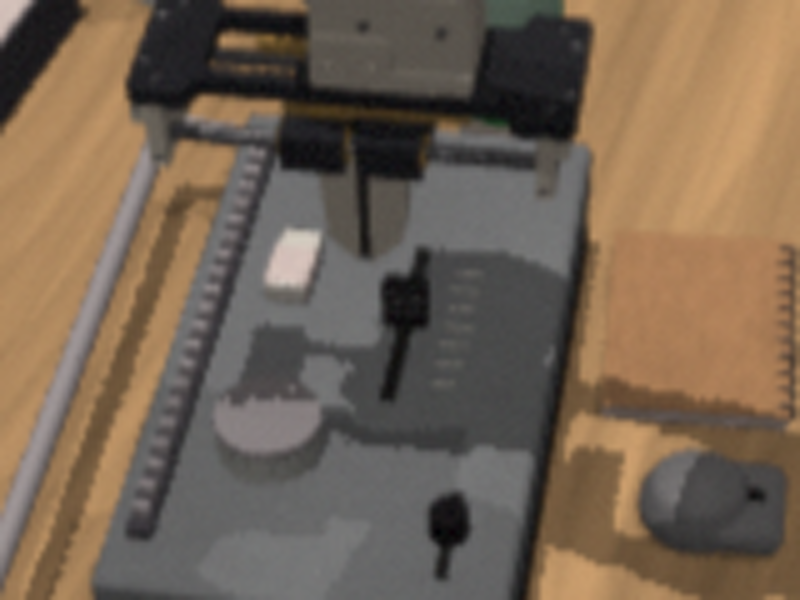

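View pics/n_scene.png

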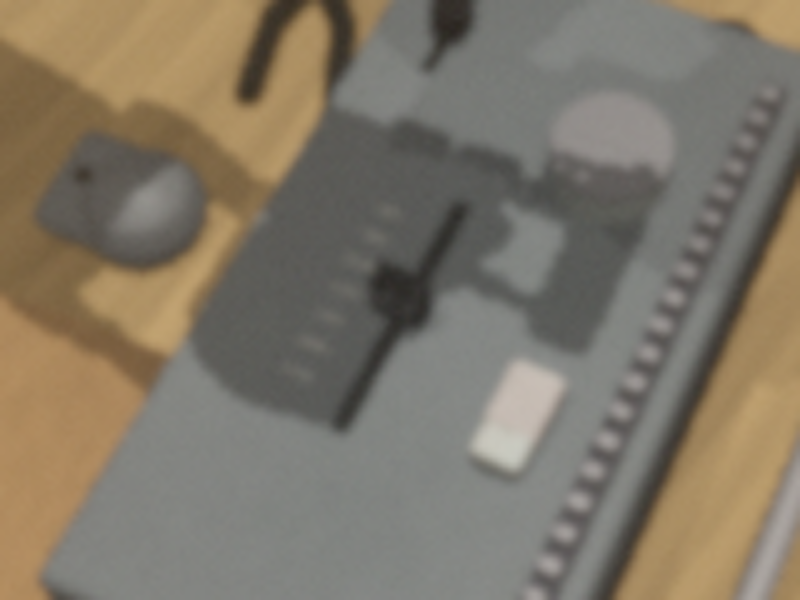

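Now I triangulate the tab at (398,293) in the scene crop and (405,302) in the side crop.

Run:
```python
from h import *
import pickle
S=pickle.load(open("scene.pkl","rb"));D=pickle.load(open("side.pkl","rb"))
yaw=np.radians(10);C=np.array([584.5,-50.5]);R=np.array([[np.cos(yaw),-np.sin(yaw)],[np.sin(yaw),np.cos(yaw)]])
def tri(a,b):
    (o1,d1),(o2,d2)=a,b; t=np.linalg.lstsq(np.c_[d1,-d2],o2-o1,rcond=None)[0]; p,q=o1+d1*t[0],o2+d2*t[1]; return (p+q)/2,np.linalg.norm(p-q)
p,e=tri(ray(S,156+398/5-.4,164+293/5-.4),ray(D,178+405/5-.4,99+302/5-.4))
q=R.T@(p[:2]-C); print(p,e,q,"lever",q[1]+60)
```

```text
[565.93750898 -71.44581256 100.21117379] 1.809923736296949 [-21.91768725 -17.40425586] lever 42.59574413899679
```

Run:
```python
from plant import bot, sensors
o=sensors.get_obs(); print(o["time"],o["contact_force"])
print(bot.close_job())
```

```text
13.8667 [ 0.68635363 -0.38716788  0.53521488]
the job is handed in; nothing more can be done
None
```

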